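# Check the closed height of an imaging chamber

## Robot

A 6-joint arm with a two-finger parallel gripper is mounted at the origin on the work surface. World frame = base frame: x ahead of the robot, y to its left, z up, the work surface at z = 0. Lengths are in m, angles in rad, forces in N, time in s.
With the tool pointing down it reaches from about 0.325 to 0.9 m from the base axis. Payload 6.1 kg.
Tool frame: the origin (TCP) lies between the finger pads; the fingertips stand 14 mm ahead of it and the grasp point (between the pads) lies 5 mm behind it (arm.tip_extent is the distance from the TCP to the fingertips, in m); z points along the fingers, y is the line along which they close (so a half turn about z gives the same grasp; the last joint's range is limited). The gripper opens to 87 mm and grips with 3 to 60 N. Pads are 19 mm wide; open, the fingers measure 117 mm over their backs; the gripper's body (75 mm by 190 mm) begins 51 mm behind the grasp point.
Start: joints at [-1.263, 0.22, 1.526, -0, 1.395, -0.126], TCP at [0.263, -0.567, 0.237] pointing down, gripper open.
Joint ranges: [-2.98, 2.98], [-0.91, 2.08], [0.09, 2.57], [-1.24, 4.39], [0.2, 2.65], [-2.68, 2.68]. Speed limits (rad/s): [2.57, 2.57, 3.01, 3.14, 3.14, 3.14].

## Interface

Orientations are given as a unit quaternion [x, y, z, w].
In Python, from station import monitor, viewer, workorder, nets, arm gives the robot as it stands.
- The arm moves only by the tool arm_command, never from a script. Its argument "motion" is a list of rows, each an object with "offset": the shift along the tool's x, y, z in units of 20 mm (1.0 is 20 mm), a list of three; "yaw": the turn about the tool's z in units of 0.1 rad (1.0 is 0.1 rad); "gripper": the closure, from -1 (fully open) to 1 (shut). A call has 1 to 8 rows; each row shifts and turns the commanded pose from where the row before left it, along the tool's axes as they then stand; what a row does not reach is not made up. A row lasts 1/8 s, in which the tool goes at most 62.5 mm and 10.7 degrees, less where a joint would pass 70% of its speed; a pose out of reach is approached as far as the arm can. A call with a number of a shift or a turn outside -1 to 1 is refused whole. A call with a gripper value outside its range is refused whole. The fingers move at their own pace and stop on an object; the grip force is fixed at half the most. Time passes only in rows, so rows that do not move let the fingers close. It gives the time, the measured TCP pose, the force and the opening at its end, in the units of the state.
- monitor.get_state(): the state, without advancing time (a new reading comes with each control period).
- viewer.read_camera(name): name is "scene" or "top" or "wrist"; returns a dict with "frame" (400x640x3 uint8, red, green, blue), "depth" (400x640 float32, m along the optical axis (not along the pixel's ray), 0 where there is no reading), "mtx" (3x3 intrinsics, pixels), "T" (4x4, takes a point from camera to world coordinates). Camera axes: x right, y up, looking along -z (the intrinsics and any distortion apply to the point x, -y, -z); pixel columns grow to the right and rows downward; lengths in m; the calibration is good to about 2 mm. A picture is of the moment at which its call begins.
- workorder.hand_in(): hands the job in, once; it reports no verdict.
Trained networks look in the newest picture that a camera, given by its name, has taken for a name from the list of things; names that differ only in an ending like _2 or _b are one class to them, and where a whole thing is asked for, a point or a joint stands for the part that bears it (a point fixed in the world has none). Each returns a list of dicts, best first, with "score" (0 to 1); they miss things now and then, are a little off and sometimes report something else, mostly with a low value. They report only what shows in the picture. A call takes as long as a camera call. They do not tell look-alikes from the thing itself.
- nets.regions_of(camera, label): "pixels" (400x640 bool, what is visible of it) and "point" ([column, row] in pixels, amid what is visible of it).
- nets.place_of(camera, label): "point" ([column, row] in pixels: a listed point, or the origin of a listed thing).
The state is a dict: "time_s": time; "q": joint angles; "qd": joint speeds; "joint_torque": joint torques, N m; "eef_pos": TCP position; "orientation": TCP orientation; "contact_force": force on the tool from outside, world axes, zero at the start; "moment": the same for the moment, N m; "opening": opening from 0.0 (shut) to 1.0 (fully open).
Only numpy, scipy, OpenCV 4.12 (cv2) and the standard library are available. Lean on these libraries where they do the work, as an engineer would, in place of code of your own. Each camera call takes 0.05 s, during which the arm holds its last target. There are 200 camera calls.

## Task

Before this screw-lid imaging chamber goes on the microscope, check its height on the bench height gauge. Screw its lid clockwise fully home; then, with the gauge foot run up out of the way, slide the chamber's black insert flat along the guide rails right up to the stop under the foot. Run the gauge down by its top knob until the foot sits on the lid gently, with its spring pressed in about half-way, and leave it there reading the height; disturb nothing else on the bench.

Things in the scene. Friction and masses are not known exactly. Their poses are not given: they have to be found in the camera images.
- bed (a point): On the height gauge (it stands elsewhere each time, then stays fixed): the point of its dark stone bed's top, 20 mm above the bench, straight under the foot's centre. z up, y along the bed towards stop and column, x across. Bed: 126 mm wide, y -300 to 155 mm. Two aluminium guide rails 7 mm high leave a channel 89 mm wide (x -44.5 to 44.5), y -290 to 85 mm.
- stop (a point): Middle of the upper edge of the steel stop's face, across the channel: 8 mm above the bed, at y = 75 mm from the bed point. Behind it, at y = 122 mm, stands the steel column (30 x 22 mm, its top 273 mm above the bed) that carries the carriage; the carriage's arm reaches back from there over the channel.
- carriage (a joint): Setting of the gauge's slide, m, 0 to 0.085: height of the foot's face above the bed while its spring is out. The carriage (black block on the column, arm, cream head 46 x 42 x 40 mm whose underside is 45 mm above the foot's face) is counterbalanced and stays where left; about 8 N moves it. It starts run down, at 0.005 to 0.018: too low for the chamber to pass under.
- knob_top (a point): Centre of the flat top of the black knob on the gauge's head, straight above the foot, 126 mm above the foot's face when the spring is out. Knob 28 mm in diameter, 26 mm tall, on a 14 mm neck that shows 15 mm above the head. Pinch it to lift or press it down: it moves straight up and down with the carriage.
- foot (a joint): How far the foot is pressed up into the head against its spring, m: 0 is out, 0.010 the hard limit, half-way 0.005. About 1.8 N starts it and each mm takes 0.4 N more. Carriage reading plus this one is the height measured. An orange collar on the stem shows it: the gap from the collar up to the steel bush closes from 10 mm to 0.
- foot_face (a point): Centre of the underside of the gauge's flat round steel foot (30 mm in diameter, 5 mm thick, on a 10 mm stem).
- insert_mid (a point): Centre of the black metal stage insert that carries the chamber: a loose plate 86 mm wide (x), 150 mm long (y), 10 mm thick, 0.4 to 0.65 kg with its chamber, lying on the bed in the channel, its y along the bed's y. It starts 140 to 200 mm short of the stop. At the stop this point (5 mm above the bed) is straight under the foot.
- insert_tail (a point): Middle of the insert's upright end face away from the stop, 75 mm from insert_mid and 5 mm above the bed: the face to push on.
- lid_top (a point): Centre of the top of the chamber's round knurled aluminium lid, in the middle of the insert. Lid 46 mm in diameter, 24 mm tall. Fully home, its top is 36 mm above the bed and its underside 2 mm above the insert. The foot bridges the recessed 23 mm window in its top.
- lid (a joint): How far the lid is unscrewed, rad: 0 is fully home at its stop; it grows anticlockwise seen from above, the lid rising 1.6 mm per rad. It starts 0.9 to 1.5 open; 0.05 N m turns it. At home the red mark on the lid meets the red mark on the insert (its -x side).
- spare_lid: A second, loose lid of the same kind standing on the bench beside the gauge (46 mm across, 24 mm tall), origin under its centre. Leave alone.
- master: Steel setting block 35 x 30 x 36 mm on the bench, origin under its centre. Leave alone.
- oil: Small amber oil bottle, 28 mm across, 62 mm tall, origin under its centre. Leave alone.
- objective: Spare microscope objective standing upright, 34 mm across, 62 mm tall, origin under its centre. Leave alone.
- driver: Red-handled screwdriver lying on the bench, 170 mm long along its x. Leave alone.
- slide_box: Blue box of glass slides 85 x 105 x 32 mm, origin under its centre. Leave alone.
Things that resemble listed ones, but are neither listed nor needed, are in the scene too. There is more than one size of the part that bears insert_mid; the job needs the middle-sized.

How it is judged:
By the outcome, as a careful person would: the job done as asked, in the order asked, and still so for the second after the job is handed in, with the robot touching nothing.
It also fails if it takes over 64 s, if anything falls off the work surface, if the arm or the gripper's body presses on something with over 40 N, if the wrist force passes 120 N, or if a joint passes its speed limit or range.

## Working session

There is one attempt and no reset: what is moved stays moved. The work goes in short steps, Python scripts to look and compute and a tool call to move; the robot and the scene stay as the last step left them, time stands still between calls to the robot, and variables do not carry over. Pictures are saved under pics/ and viewed, on a budget of 10 in all, crops included, one or two more only if the job needs it, and the job is handed in when it is done.

Besides the shell and the picture viewer there is one more tool, called after ">>>" in YAML: its name, and indented under it one key for each argument. arm_command: Moves the arm, as the interface text tells. Its arguments: {"type":"object","properties":{"motion":{"type":"array"}},"required":["motion"]}

```bash
mkdir -p pics; cat > h.py <<'E'
import numpy as np, cv2
from station import monitor, viewer, workorder, nets, arm
def world(c,px,z=None,depth=None):
    K=c["mtx"];T=c["T"];u,v=px
    r=np.array([(u-K[0,2])/K[0,0],-(v-K[1,2])/K[1,1],-1.0])
    if z is None:
        d=depth if depth is not None else c["depth"][int(round(v)),int(round(u))]
        return (T@np.r_[r*d,1])[:3]
    o=T[:3,3];w=T[:3,:3]@r
    return o+w*(z-o[2])/w[2]
def save(n,img): cv2.imwrite("pics/"+n+".png",img[...,::-1])
E
python3 - <<'E'
from h import *
s=monitor.get_state();print(s["time_s"],s["eef_pos"],s["orientation"])
L="bed stop carriage knob_top foot_face insert_mid insert_tail lid_top lid spare_lid master".split()
fr=[]
for cam in ["scene","top"]:
    c=viewer.read_camera(cam);fr.append(c["frame"]);print(cam,c["T"].round(3).tolist(),c["mtx"][0,0])
    for l in L:
        for d in nets.place_of(cam,l)[:3]:
            p=d["point"];print(l,round(d["score"],2),np.round(p),world(c,p).round(3))
save("a",fr[0]);save("b",fr[1])
print(monitor.get_state()["time_s"])
E
```

```text
0.0 [ 0.26250786 -0.5665564   0.23544453] [ 9.76571403e-01  2.15191487e-01 -1.06879923e-04 -9.52111294e-04]
scene [[-0.678, -0.538, 0.501, 1.089], [0.735, -0.481, 0.478, 0.356], [-0.016, 0.692, 0.721, 0.899], [0.0, 0.0, 0.0, 1.0]] 404.41887013969614
bed 0.67 [392. 255.] [0.523 0.059 0.035]
bed 0.23 [418. 265.] [0.497 0.124 0.023]
stop 0.63 [419. 264.] [0.492 0.124 0.023]Traceback (most recent call last):
  File "<stdin>", line 8, in <module>
ValueError: it knows: bed, driver, foot_face, insert_mid, insert_tail, knob_top, lid_top, master, objective, oil, slide_box, spare_lid, stop
```

```bash
python3 - <<'E'
from h import *
L="bed stop knob_top foot_face insert_mid insert_tail lid_top spare_lid master oil objective".split()
fr=[]
for cam in ["scene","top"]:
    c=viewer.read_camera(cam);fr.append(c["frame"]);print(cam,c["T"].round(3).tolist(),c["mtx"][0,0])
    for l in L:
        for d in nets.place_of(cam,l)[:3]:
            p=d["point"];print(l,round(d["score"],2),np.round(p),world(c,p).round(3))
save("a",fr[0]);save("b",fr[1])
print(monitor.get_state()["time_s"])
E
```

```text
scene [[-0.678, -0.538, 0.501, 1.089], [0.735, -0.481, 0.478, 0.356], [-0.016, 0.692, 0.721, 0.899], [0.0, 0.0, 0.0, 1.0]] 404.41887013969614
bed 0.95 [389. 256.] [0.522 0.05  0.023]
bed 0.28 [309. 254.] [ 0.656 -0.114  0.015]
stop 0.81 [416. 263.] [0.493 0.115 0.021]
foot_face 0.47 [392. 249.] [0.517 0.053 0.048]
insert_mid 0.91 [272. 125.] [ 0.343 -0.602  0.029]
insert_mid 0.59 [265. 194.] [ 0.589 -0.36   0.026]
insert_mid 0.56 [338. 225.] [ 0.555 -0.099  0.058]
insert_tail 0.92 [315. 218.] [ 0.563 -0.18   0.031]
insert_tail 0.78 [257. 141.] [ 0.43  -0.584  0.014]
insert_tail 0.75 [269. 181.] [ 0.529 -0.414  0.002]
lid_top 0.73 [339. 220.] [ 0.539 -0.111  0.056]
lid_top 0.65 [259. 190.] [ 0.593 -0.383  0.027]
lid_top 0.55 [417. 264.] [0.493 0.119 0.018]
spare_lid 0.71 [353. 201.] [ 0.434 -0.146  0.022]
master 0.5 [354. 286.] [0.659 0.045 0.033]
oil 0.67 [428. 239.] [0.401 0.094 0.013]
objective 0.78 [397. 317.] [0.659 0.172 0.039]
top [[0.028, 0.987, -0.161, 0.32], [-0.999, 0.031, 0.017, -0.156], [0.022, 0.161, 0.987, 1.374], [0.0, 0.0, 0.0, 1.0]] 422.89758701936904
bed 0.6 [252. 210.] [0.492 0.039 0.104]
stop 0.97 [229. 208.] [0.494 0.108 0.112]
knob_top 0.86 [246. 200.] [0.513 0.051 0.164]
insert_mid 0.97 [302. 202.] [ 0.529 -0.108  0.054]
insert_mid 0.97 [385. 190.] [ 0.584 -0.376  0.025]
insert_mid 0.57 [464. 272.] [ 0.327 -0.621  0.049]
insert_tail 0.88 [390. 204.] [ 0.54  -0.395  0.007]
insert_tail 0.74 [330. 198.] [ 0.552 -0.198  0.019]
insert_tail 0.74 [303. 199.] [ 0.539 -0.111  0.056]
lid_top 0.73 [302. 198.] [ 0.541 -0.108  0.06 ]
lid_top 0.61 [386. 187.] [ 0.593 -0.379  0.025]
lid_top 0.58 [468. 268.] [ 0.338 -0.632  0.051]
spare_lid 0.44 [319. 235.] [ 0.43  -0.165  0.021]
master 0.57 [387. 253.] [ 0.379 -0.384  0.027]
oil 0.64 [238. 246.] [0.387 0.086 0.041]
objective 0.51 [220. 168.] [0.633 0.157 0.048]
1.35
```

View pics/a.png

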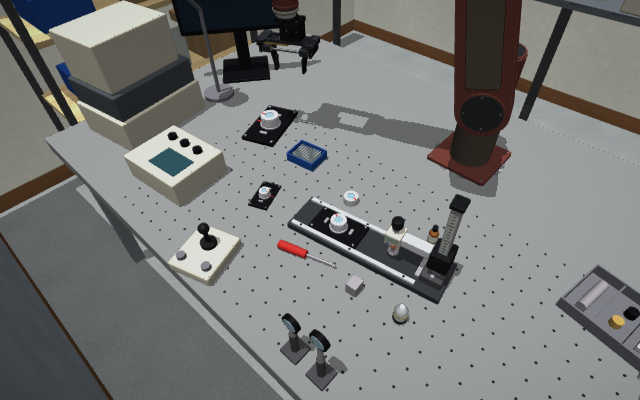

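View pics/b.png

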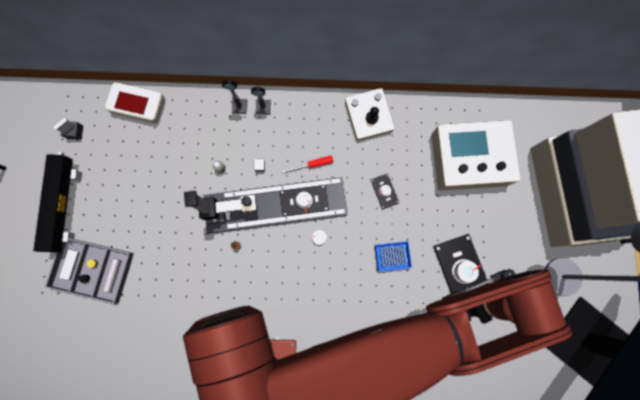

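The gauge lies around (0.52, 0.05), with the insert on its bed near (0.54, -0.11). Scene view: insert lid at pixel (338,222), knob at (397,222). I'll move over the lid and use the wrist camera there.

>>> arm_command:
  motion:
    - {"offset":[0.9,-0.6,0],"yaw":0,"gripper":-1}
    - {"offset":[0.9,-0.6,0],"yaw":0,"gripper":-1}
    - {"offset":[0.9,-0.6,0],"yaw":0,"gripper":-1}
    - {"offset":[0.9,-0.6,0],"yaw":0,"gripper":-1}
    - {"offset":[0.9,-0.6,0],"yaw":0,"gripper":-1}
    - {"offset":[0.9,-0.6,0],"yaw":0,"gripper":-1}
    - {"offset":[0.9,-0.6,0],"yaw":0,"gripper":-1}
    - {"offset":[0.9,-0.6,0],"yaw":0,"gripper":-1}

```text
time_s: 2.35
eef_pos: [0.3537, -0.4183, 0.2366]
orientation: [0.977, 0.215, 0.0, 0.0]
contact_force: [-0.3, -0.1, -1.4]
opening: 0.999
```

>>> arm_command:
  motion:
    - {"offset":[0.9,-0.6,0],"yaw":0,"gripper":-1}
    - {"offset":[0.9,-0.6,0],"yaw":0,"gripper":-1}
    - {"offset":[0.9,-0.6,0],"yaw":0,"gripper":-1}
    - {"offset":[0.9,-0.6,0],"yaw":0,"gripper":-1}
    - {"offset":[0.9,-0.6,0],"yaw":0,"gripper":-1}
    - {"offset":[0.9,-0.6,0],"yaw":0,"gripper":-1}
    - {"offset":[0.9,-0.6,0],"yaw":0,"gripper":-1}
    - {"offset":[0.9,-0.6,0],"yaw":0,"gripper":-1}

```text
time_s: 3.35
eef_pos: [0.4439, -0.2706, 0.2365]
orientation: [0.977, 0.215, 0.0, 0.0]
contact_force: [-0.0, -0.3, 0.5]
opening: 0.998
```

>>> arm_command:
  motion:
    - {"offset":[0.9,-0.6,0],"yaw":0,"gripper":-1}
    - {"offset":[0.9,-0.6,0],"yaw":0,"gripper":-1}
    - {"offset":[0.9,-0.6,0],"yaw":0,"gripper":-1}
    - {"offset":[0,0,0],"yaw":-1,"gripper":-1}
    - {"offset":[0,0,0],"yaw":-1,"gripper":-1}
    - {"offset":[0,0,0],"yaw":-1,"gripper":-1}
    - {"offset":[0,0,0],"yaw":-1,"gripper":-1}
    - {"offset":[0,0,0],"yaw":-1,"gripper":-1}

```text
time_s: 4.35
eef_pos: [0.4774, -0.2157, 0.2365]
orientation: [0.892, 0.452, 0.0, -0.0]
contact_force: [-1.1, -0.0, -1.2]
opening: 0.999
```

>>> arm_command:
  motion:
    - {"offset":[0,0,0],"yaw":-1,"gripper":-1}
    - {"offset":[0,0,0],"yaw":-1,"gripper":-1}
    - {"offset":[0,0,0],"yaw":-1,"gripper":-1}
    - {"offset":[0,0,0],"yaw":-1,"gripper":-1}
    - {"offset":[0,0,0],"yaw":-1,"gripper":-1}
    - {"offset":[0,0,0],"yaw":-1,"gripper":-1}
    - {"offset":[0,0,0],"yaw":-1,"gripper":-1}
    - {"offset":[0,0,0],"yaw":-0.5,"gripper":-1}

```text
time_s: 5.35
eef_pos: [0.4773, -0.2158, 0.2365]
orientation: [0.665, 0.747, -0.0, -0.0]
contact_force: [0.8, 0.6, -0.0]
opening: 0.999
```

```bash
python3 - <<'E'
from h import *
s=monitor.get_state();print(s["time_s"],s["eef_pos"],s["orientation"],s["q"])
c=viewer.read_camera("wrist");save("c",c["frame"]);print(c["T"].round(3).tolist(),c["mtx"][0,0])
for l in "bed stop knob_top foot_face insert_mid insert_tail lid_top".split():
    for d in nets.place_of("wrist",l)[:2]:
        p=d["point"];print(l,round(d["score"],2),np.round(p),world(c,p).round(4))
# lid top by region depth
for d in nets.regions_of("wrist","lid_top")[:1]:
    m=d["pixels"]&(c["depth"]>0);vv,uu=np.nonzero(m)
    P=np.array([world(c,(u,v)) for u,v in zip(uu,vv)])
    zt=np.percentile(P[:,2],95);Q=P[P[:,2]>zt-.004];(cx,r)=cv2.minEnclosingCircle(Q[:,:2].astype(np.float32))[0:2]
    print("lid",cx,r,zt,d["score"])
np.save("w.npy",c["depth"])
E
```

```text
5.35 [ 0.47733931 -0.21579167  0.23651937] [ 6.65226555e-01  7.46641567e-01 -8.95165710e-06 -8.99625472e-06] [-5.75177760e-01 -2.25350161e-02  1.78810617e+00 -1.52481133e-05
  1.37604200e+00 -6.90376717e-01]
[[0.993, -0.111, -0.03, 0.469], [0.115, 0.958, 0.263, -0.144], [-0.0, -0.265, 0.964, 0.385], [0.0, 0.0, 0.0, 1.0]] 357.3426666896762
insert_mid 0.92 [401.  74.] [ 0.5346 -0.1129  0.0571]
insert_mid 0.69 [394. 310.] [ 0.5756 -0.3612  0.0282]
insert_tail 0.92 [352. 320.] [ 0.5344 -0.3933  0.0076]
insert_tail 0.75 [396. 154.] [ 0.5479 -0.1855  0.0296]
lid_top 0.9 [408.  70.] [ 0.5399 -0.109   0.0583]
lid_top 0.6 [397. 319.] [ 0.5824 -0.3739  0.0258]
lid (0.5384946465492249, -0.11138071119785309) 0.02305455505847931 0.059388434966052325 0.88
```

View pics/c.png

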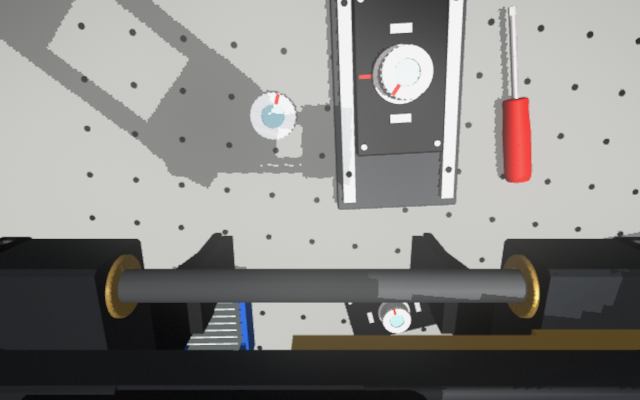

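The wrist view shows the chamber lid at (403,72). Its red mark is about 1.2 rad anticlockwise from the insert's mark at (365,77), with the rails on both sides. Next I fit the rail direction.

```bash
cat >> h.py <<'E'
def cloud(c):
    v,u=np.mgrid[0:400,0:640];K=c["mtx"];d=c["depth"]
    P=np.stack([(u-K[0,2])/K[0,0]*d,-(v-K[1,2])/K[1,1]*d,-d],-1)@c["T"][:3,:3].T+c["T"][:3,3]
    P[d==0]=9;return P
def go(dx,dy,A):
    "world delta -> tool x,y units (20mm)"
    return ((dx*np.cos(A)+dy*np.sin(A))/.02,(dx*np.sin(A)-dy*np.cos(A))/.02)
def yawA(s):
    q=s["orientation"];return 2*np.arctan2(q[1],q[0])
E
python3 - <<'E'
from h import *
c=viewer.read_camera("wrist");P=cloud(c);g=c["frame"].min(2)
v,u=np.mgrid[0:400,0:640]
m=(g>150)&(abs(P[...,2]-.027)<.005)&(v<230)&(u>325)&(u<475)
angs=[]
for sel in (u<375,u>425):
    Q=P[m&sel];x,y=Q[:,0],Q[:,1]
    for k in range(2):
        f=np.polyfit(y,x,1);r=x-np.polyval(f,y);o=abs(r)<.006;x,y=x[o],y[o]
    print(len(x),f,"z",np.median(Q[:,2]),"x@-.11",np.polyval(f,-.11),y.min(),y.max(),r.std());angs.append(np.arctan(-f[0]))
print(angs)
# insert tail edge: insert dark z~0.03
A=np.pi/2+np.mean(angs);Y=np.array([np.cos(A),np.sin(A)])
sel=(abs(P[...,2]-.03)<.004)&(v<230)&(u>355)&(u<440)&(g<70)
d=(P[sel][:,:2]-[.5385,-.1114])@Y; print("insert tail along",np.percentile(d,[0.5,1,2,5]),np.median(P[sel][:,2]))
s=monitor.get_state();print(s["time_s"],yawA(s),A,go(.5385-s["eef_pos"][0],-.1114-s["eef_pos"][1],yawA(s)))
c=viewer.read_camera("top");P=cloud(c)
for l in["knob_top","stop","bed"]:
  d=nets.regions_of("top",l)
  if d: Q=P[d[0]["pixels"]];print(l,d[0]["score"],np.median(Q,0),Q[:,2].max(),Q[Q[:,2]>Q[:,2].max()-.01].mean(0))
E
```

```text
2341 [-0.16282469  0.46909805] z 0.027792291376730782 x@-.11 0.4870087637280145 -0.24248577718539457 -0.054316913574992354 0.0033774337354889774
2318 [-0.16241624  0.57099343] z 0.027777661162162792 x@-.11 0.5888592128315668 -0.22555409944373492 -0.04273815477644807 0.003380224449232296
[np.float64(0.16140822616646863), np.float64(0.16101029443455783)]
insert tail along [-0.06692779 -0.06217357 -0.04818354  0.04104437] 0.030773830468565244
5.85 1.683508989788065 1.7320055870954099 (np.float64(4.873766777375121), np.float64(3.6376213370458723))
knob_top 0.84 [0.50186263 0.11600517 0.11829722] 9.0 [9. 9. 9.]
stop 0.66 [0.49923194 0.0740958  0.02632298] 9.0 [9. 9. 9.]
bed 0.89 [0.49878647 0.07471194 0.02628024] 9.0 [9. 9. 9.]
```

>>> arm_command:
  motion:
    - {"offset":[0.97,0.73,0],"yaw":0,"gripper":-1}
    - {"offset":[0.97,0.73,0],"yaw":0,"gripper":-1}
    - {"offset":[0.97,0.73,0],"yaw":0,"gripper":-1}
    - {"offset":[0.97,0.73,0],"yaw":0,"gripper":-1}
    - {"offset":[0.97,0.73,0],"yaw":-0.5,"gripper":-1}
    - {"offset":[0,0,1],"yaw":0,"gripper":-1}
    - {"offset":[0,0,1],"yaw":0,"gripper":-1}
    - {"offset":[0,0,1],"yaw":0,"gripper":-1}

```text
time_s: 7.05
eef_pos: [0.5389, -0.1117, 0.1759]
orientation: [0.647, 0.762, 0.0, 0.0]
contact_force: [-0.5, -0.6, -0.4]
opening: 0.998
```

```bash
python3 - <<'E'
from h import *
s=monitor.get_state();print(s["time_s"],s["eef_pos"],yawA(s))
c=viewer.read_camera("wrist");P=cloud(c);save("d",c["frame"])
ds=nets.regions_of("wrist","lid_top")
for d in ds[:2]:
    Q=P[d["pixels"]];Q=Q[Q[:,2]<1];zt=np.percentile(Q[:,2],90);Q=Q[Q[:,2]>zt-.003]
    print("lid",d["score"],d["point"],cv2.minEnclosingCircle(Q[:,:2].astype(np.float32)),zt)
for l in["insert_mid","insert_tail","knob_top","foot_face","bed","stop"]:
    for d in nets.place_of("wrist",l)[:1]: print(l,d["score"],d["point"],world(c,d["point"]))
E
```

```text
7.05 [ 0.5388537  -0.11173048  0.17594919] 1.7339307231479506
lid 0.65 [323.1, 194.5] ((0.5385321378707886, -0.11098942905664444), 0.02288733422756195) 0.05899485737031407
insert_mid 0.88 [325.5, 187.9] [ 0.53998876 -0.10322224  0.05715819]
insert_tail 0.8 [325.0, 265.2] [ 0.55272113 -0.18030072  0.03008832]
knob_top 0.54 [325.7, 197.6] [ 0.54147424 -0.11108002  0.05620191]
```

View pics/d.png

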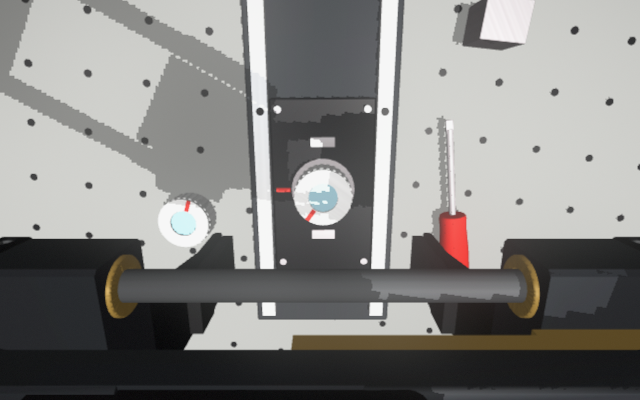

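The lid is centred under the tool at (322,195), with its red mark at (311,215), so it is roughly 1.05 rad open. Next: descend, grip and turn.

>>> arm_command:
  motion:
    - {"offset":[0,0,1],"yaw":0,"gripper":-1}
    - {"offset":[0,0,1],"yaw":0,"gripper":-1}
    - {"offset":[0,0,1],"yaw":0,"gripper":-1}
    - {"offset":[0,0,1],"yaw":0,"gripper":-1}
    - {"offset":[0,0,1],"yaw":0,"gripper":-1}
    - {"offset":[0,0,0.8],"yaw":0,"gripper":-1}
    - {"offset":[0,0,0.6],"yaw":0,"gripper":0}
    - {"offset":[0,0,0],"yaw":0,"gripper":1}

```text
time_s: 8.45
eef_pos: [0.5382, -0.1117, 0.0478]
orientation: [0.647, 0.762, -0.0, -0.001]
contact_force: [0.2, 0.6, 0.2]
opening: 0.856
```

>>> arm_command:
  motion:
    - {"offset":[0,0,0],"yaw":0,"gripper":1}
    - {"offset":[0,0,0],"yaw":0,"gripper":1}
    - {"offset":[0,0,0],"yaw":0,"gripper":1}

```text
time_s: 8.82
eef_pos: [0.5393, -0.112, 0.0492]
orientation: [0.647, 0.762, 0.0, 0.001]
contact_force: [-0.4, 0.1, 0.9]
opening: 0.519
```

```bash
python3 - <<'E'
from h import *
s=monitor.get_state();print(s["time_s"],s["eef_pos"],yawA(s),s["contact_force"],s["moment"],s["opening"]*87,s["q"])
E
```

```text
8.825 [ 0.53931707 -0.11200301  0.04918855] 1.7337912865929728 [-0.39683641  0.0659148   0.90885492] [-0.01975437  0.02758436  0.03164958] 45.18991577235829 [-3.47990771e-01  2.58853678e-01  1.86237226e+00  8.15752617e-05
  1.01906012e+00 -5.11028444e-01]
```

>>> arm_command:
  motion:
    - {"offset":[0,0,0.01],"yaw":1,"gripper":1}
    - {"offset":[0,0,0.01],"yaw":1,"gripper":1}
    - {"offset":[0,0,0.01],"yaw":1,"gripper":1}
    - {"offset":[0,0,0.01],"yaw":1,"gripper":1}
    - {"offset":[0,0,0.01],"yaw":1,"gripper":1}
    - {"offset":[0,0,0.01],"yaw":1,"gripper":1}
    - {"offset":[0,0,0.01],"yaw":1,"gripper":1}
    - {"offset":[0,0,0.01],"yaw":1,"gripper":1}

```text
time_s: 9.82
eef_pos: [0.5389, -0.1119, 0.0478]
orientation: [0.894, 0.449, -0.0, 0.0]
contact_force: [-2.5, 1.2, 6.5]
opening: 0.526
```

```bash
python3 - <<'E'
from h import *
s=monitor.get_state();print(s["time_s"],s["eef_pos"],yawA(s),s["contact_force"],s["moment"],s["opening"]*87,s["q"][5])
E
```

```text
9.825 [ 0.5388837  -0.11189791  0.04780914] 0.9307614126419927 [-2.53272229  1.20448803  6.50380131] [ 0.10280398  0.47312124 -0.00215817] 45.7354270826038 0.29215748528829577
```

>>> arm_command:
  motion:
    - {"offset":[0,0,0.01],"yaw":1,"gripper":1}
    - {"offset":[0,0,0.01],"yaw":0.5,"gripper":1}

```text
time_s: 10.07
eef_pos: [0.5389, -0.1118, 0.0475]
orientation: [0.925, 0.381, -0.0, 0.0]
contact_force: [-2.7, 1.4, 7.1]
opening: 0.519
```

```bash
python3 - <<'E'
from h import *
s=monitor.get_state();print(s["time_s"],s["eef_pos"],yawA(s),s["contact_force"],s["moment"],s["opening"]*87,s["q"][5])
E
```

```text
10.075 [ 0.53885161 -0.11182681  0.04754863] 0.7818442754532632 [-2.72054686  1.3873714   7.05499815] [0.19193588 0.61695349 0.06826473] 45.13592955631072 0.44110511432406996
```

>>> arm_command:
  motion:
    - {"offset":[0,0,0],"yaw":0.5,"gripper":1}
    - {"offset":[0,0,0],"yaw":0.5,"gripper":1}

```text
time_s: 10.32
eef_pos: [0.5386, -0.1119, 0.0475]
orientation: [0.942, 0.336, -0.001, 0.0]
contact_force: [-4.0, 1.5, 6.5]
opening: 0.518
```

```bash
python3 - <<'E'
from h import *
s=monitor.get_state();print(s["time_s"],s["eef_pos"],yawA(s),s["contact_force"],s["moment"],s["opening"]*87,s["q"][5])
E
```

```text
10.325 [ 0.5385642  -0.1119115   0.04749479] 0.6844657221850684 [-4.04676295  1.50397343  6.45614443] [0.28779973 0.66209648 0.93360108] 45.0886371546526 0.5391362082054596
```

The moment jumped to 0.93 N m at 1.05 rad of turn, so the lid is at its stop. Next: release, rise and turn back.

>>> arm_command:
  motion:
    - {"offset":[0,0,0],"yaw":0,"gripper":-1}
    - {"offset":[0,0,0],"yaw":0,"gripper":-1}
    - {"offset":[0,0,0],"yaw":0,"gripper":-1}
    - {"offset":[0,0,-1],"yaw":0,"gripper":-1}
    - {"offset":[0,0,-1],"yaw":0,"gripper":-1}
    - {"offset":[0,0,-1],"yaw":-1,"gripper":-1}
    - {"offset":[0,0,-1],"yaw":-1,"gripper":-1}
    - {"offset":[0,0,-1],"yaw":-1,"gripper":-1}

```text
time_s: 11.32
eef_pos: [0.5387, -0.1118, 0.1471]
orientation: [0.881, 0.474, -0.0, -0.0]
contact_force: [0.7, -1.3, -0.0]
opening: 0.993
```

>>> arm_command:
  motion:
    - {"offset":[0,0,-1],"yaw":-1,"gripper":-1}
    - {"offset":[0,0,-1],"yaw":-1,"gripper":-1}
    - {"offset":[0,0,-1],"yaw":-1,"gripper":-1}
    - {"offset":[0,0,-1],"yaw":-1,"gripper":-1}
    - {"offset":[0,0,-1],"yaw":-1,"gripper":-1}
    - {"offset":[0,0,-1],"yaw":-1,"gripper":-1}
    - {"offset":[0,0,-1],"yaw":-1,"gripper":-1}
    - {"offset":[0,0,0],"yaw":-0.48,"gripper":-1}

```text
time_s: 12.32
eef_pos: [0.5398, -0.1122, 0.2887]
orientation: [0.647, 0.762, 0.001, 0.002]
contact_force: [0.7, -0.3, -0.3]
opening: 1.004
```

```bash
python3 - <<'E'
from h import *
s=monitor.get_state();print(s["time_s"],s["eef_pos"],yawA(s))
c=viewer.read_camera("wrist");P=cloud(c);save("e",c["frame"])
for d in nets.regions_of("wrist","lid_top")[:2]:
    Q=P[d["pixels"]];Q=Q[Q[:,2]<1];zt=np.percentile(Q[:,2],90);Q=Q[Q[:,2]>zt-.003]
    print("lid",d["score"],d["point"],cv2.minEnclosingCircle(Q[:,:2].astype(np.float32)),zt)
for l in["knob_top","foot_face","bed","stop","insert_tail"]:
    for d in nets.place_of("wrist",l)[:1]: print(l,d["score"],d["point"],world(c,d["point"]))
    for d in nets.regions_of("wrist",l)[:1]:
        Q=P[d["pixels"]];Q=Q[Q[:,2]<1];zt=np.percentile(Q[:,2],90);Q=Q[Q[:,2]>zt-.003]
        print("  reg",l,d["score"],d["point"],cv2.minEnclosingCircle(Q[:,:2].astype(np.float32)),zt)
E
```

```text
12.325 [ 0.53975374 -0.11221775  0.28872092] 1.734100895260492
lid 0.85 [320.0, 168.6] ((0.538178026676178, -0.11080481112003326), 0.022404853254556656) 0.05763938919200996
lid 0.47 [321.9, 159.8] ((0.5382425785064697, -0.1114310622215271), 0.0230327770113945) 0.05589963019792715
  reg knob_top 0.57 [319.3, 9.6] ((0.513888955116272, 0.036512911319732666), 0.02266189083456993) 0.11944348322111448
foot_face 0.42 [319.4, 3.9] [0.51393433 0.03327919 0.11874745]
  reg foot_face 0.51 [320.6, 160.7] ((0.5382425785064697, -0.1114310622215271), 0.0230327770113945) 0.055951500811857534
bed 0.61 [323.3, 3.5] [0.51694638 0.03432196 0.11770504]
  reg bed 0.64 [319.1, 81.8] ((0.533909261226654, -0.08746190369129181), 0.15780460834503174) 0.028572537121779602
  reg stop 0.56 [316.9, 84.6] ((0.533909261226654, -0.08746190369129181), 0.15780460834503174) 0.02855487435086741
insert_tail 0.9 [283.1, 352.9] [ 0.52768876 -0.08848256  0.37813577]
  reg insert_tail 0.92 [319.0, 159.9] ((0.5382425785064697, -0.1114310622215271), 0.0230327770113945) 0.05593013418993059
```

View pics/e.png

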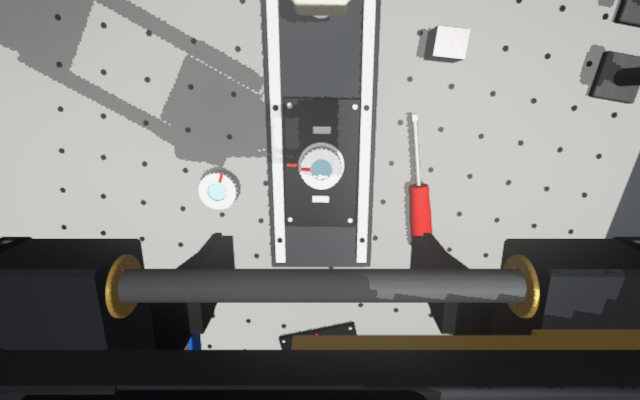

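The lid's red mark at (305,169) almost meets the insert's mark at (292,165). I'll measure that angle while moving on to view the knob.

>>> arm_command:
  motion:
    - {"offset":[1,0,-0.3],"yaw":0,"gripper":-1}
    - {"offset":[1,0,-0.3],"yaw":0,"gripper":-1}
    - {"offset":[0.8,0,-0.3],"yaw":0,"gripper":-1}
    - {"offset":[0,0,0],"yaw":0,"gripper":-1}

```text
time_s: 13.42
eef_pos: [0.5301, -0.055, 0.3058]
orientation: [0.647, 0.762, 0.001, 0.001]
contact_force: [0.0, -0.0, -0.2]
opening: 1.001
```

```bash
python3 - <<'E'
from h import *
s=monitor.get_state();print(s["time_s"],s["eef_pos"],yawA(s))
c=viewer.read_camera("wrist");P=cloud(c);save("f",c["frame"]);np.savez("f.npz",P=P,fr=c["frame"])
f=c["frame"].astype(int);red=(f[...,0]>120)&(f[...,1]<100)&(f[...,2]<100)
L=None
for d in nets.regions_of("wrist","lid_top")[:1]:
    Q=P[d["pixels"]];Q=Q[Q[:,2]<1];zt=np.percentile(Q[:,2],90);Q=Q[Q[:,2]>zt-.003]
    L=np.array(cv2.minEnclosingCircle(Q[:,:2].astype(np.float32))[0]);print("lid",d["score"],L,zt)
r=np.linalg.norm(P[...,:2]-L,axis=-1)
A=1.732
for n,m in(("insert",(abs(P[...,2]-.031)<.004)),("lid",P[...,2]>.045)):
    Q=P[red&m&(r<.04)];d=Q[:,:2].mean(0)-L;print(n,len(Q),Q.mean(0),np.arctan2(d[1],d[0])-(A+np.pi/2))
for l in["knob_top","bed","stop"]:
    for d in nets.place_of("wrist",l)[:1]: print(l,d["score"],d["point"],world(c,d["point"]))
    for d in nets.regions_of("wrist",l)[:1]:
        Q=P[d["pixels"]];Q=Q[Q[:,2]<1];zt=np.percentile(Q[:,2],97);Q=Q[Q[:,2]>zt-.003]
        print("  reg",l,d["score"],d["point"],cv2.minEnclosingCircle(Q[:,:2].astype(np.float32)),zt,Q[:,2].max())
E
```

```text
13.425 [ 0.53005873 -0.05499681  0.30577634] 1.7343087751952255
lid 0.63 [ 0.53786826 -0.11118491] 0.05763540974938258
insert 39 [ 0.50553789 -0.11555935  0.03125923] -6.309901384059974
lid 6 [ 0.52230891 -0.11281207  0.05695082] -6.340189859852359
knob_top 0.63 [320.5, 55.3] [0.51162362 0.04975475 0.1622498 ]
  reg knob_top 0.95 [320.3, 49.7] ((0.5113571286201477, 0.05307431146502495), 0.013853173702955246) 0.16160018057170009 0.16344688074340347
  reg bed 0.82 [322.4, 86.6] ((0.5196175575256348, 0.022686688229441643), 0.04599333181977272) 0.16053280899739208 0.37609530568655697
stop 0.63 [410.0, 216.9] [ 0.65384468 -0.10680518  0.01699481]
  reg stop 0.97 [319.7, 89.4] ((0.5110753774642944, 0.05298957973718643), 0.01469054538756609) 0.16050261060547835 0.16344688074340347
```

View pics/f.png

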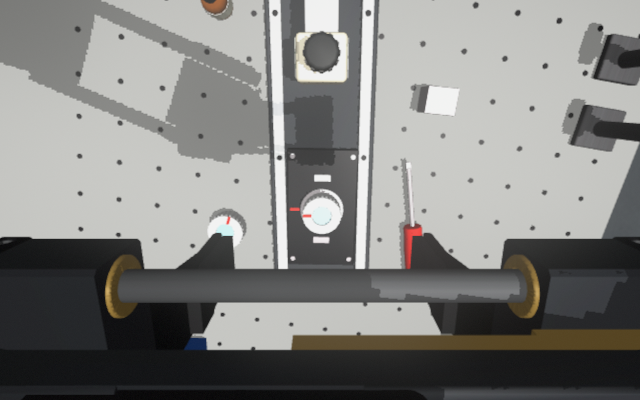

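The knob centre is at (0.511, 0.053) with its top at about 0.161, and the lid marks agree to 0.03 rad. Next I grasp the knob, seen at (321,52).

>>> arm_command:
  motion:
    - {"offset":[1,0,0],"yaw":0,"gripper":-1}
    - {"offset":[1,0,0],"yaw":0,"gripper":-1}
    - {"offset":[1,0,0],"yaw":0,"gripper":-1}
    - {"offset":[1,0,0],"yaw":0,"gripper":-1}
    - {"offset":[1,-0.05,0],"yaw":0,"gripper":-1}
    - {"offset":[0.48,0,0.5],"yaw":0,"gripper":-1}
    - {"offset":[0,0,1],"yaw":0,"gripper":-1}
    - {"offset":[0,0,1],"yaw":0,"gripper":-1}

```text
time_s: 14.82
eef_pos: [0.511, 0.0518, 0.2533]
orientation: [0.648, 0.762, -0.0, -0.0]
contact_force: [0.2, 0.2, 0.3]
opening: 0.999
```

>>> arm_command:
  motion:
    - {"offset":[0,0,1],"yaw":0,"gripper":-1}
    - {"offset":[0,0,1],"yaw":0,"gripper":-1}
    - {"offset":[0,0,1],"yaw":0,"gripper":-1}
    - {"offset":[0,0,1],"yaw":0,"gripper":-1}
    - {"offset":[0,0,1],"yaw":0,"gripper":-0.5}
    - {"offset":[0,0,0.6],"yaw":0,"gripper":0}
    - {"offset":[0,0,0],"yaw":0,"gripper":0.2}
    - {"offset":[0,0,0],"yaw":0,"gripper":0.2}

```text
time_s: 15.82
eef_pos: [0.5118, 0.0514, 0.1432]
orientation: [0.648, 0.762, 0.0, 0.0]
contact_force: [-0.6, -0.8, 0.5]
opening: 0.629
```

>>> arm_command:
  motion:
    - {"offset":[0,0,0],"yaw":0,"gripper":1}
    - {"offset":[0,0,0],"yaw":0,"gripper":1}
    - {"offset":[0,0,0],"yaw":0,"gripper":1}

```text
time_s: 16.2
eef_pos: [0.5121, 0.0515, 0.143]
orientation: [0.648, 0.762, 0.001, 0.001]
contact_force: [2.3, 1.1, 0.8]
opening: 0.31
```

>>> arm_command:
  motion:
    - {"offset":[0,0,-0.5],"yaw":0,"gripper":1}
    - {"offset":[0,0,-0.6],"yaw":0,"gripper":1}
    - {"offset":[0,0,-0.7],"yaw":0,"gripper":1}
    - {"offset":[0,0,-0.7],"yaw":0,"gripper":1}
    - {"offset":[0,0,-0.5],"yaw":0,"gripper":1}
    - {"offset":[0,0,-0.2],"yaw":0,"gripper":1}
    - {"offset":[0,0,0],"yaw":0,"gripper":1}

```text
time_s: 17.08
eef_pos: [0.5121, 0.0515, 0.2066]
orientation: [0.648, 0.762, 0.001, 0.001]
contact_force: [4.6, 0.4, -2.9]
opening: 0.311
```

>>> arm_command:
  motion:
    - {"offset":[0,0,-0.1],"yaw":0,"gripper":1}
    - {"offset":[0,0,-0.1],"yaw":0,"gripper":1}

```text
time_s: 17.32
eef_pos: [0.5121, 0.0515, 0.2098]
orientation: [0.648, 0.762, 0.001, 0.001]
contact_force: [7.2, 0.0, -8.7]
opening: 0.315
```

>>> arm_command:
  motion:
    - {"offset":[0,0,-0.1],"yaw":0,"gripper":1}
    - {"offset":[0,0,0],"yaw":0,"gripper":1}

```text
time_s: 17.58
eef_pos: [0.5121, 0.0515, 0.212]
orientation: [0.648, 0.762, 0.001, 0.001]
contact_force: [5.8, 1.0, -5.7]
opening: 0.312
```

>>> arm_command:
  motion:
    - {"offset":[0,0,-0.1],"yaw":0,"gripper":1}
    - {"offset":[0,0,0],"yaw":0,"gripper":1}

```text
time_s: 17.82
eef_pos: [0.5121, 0.0515, 0.214]
orientation: [0.648, 0.762, 0.001, 0.001]
contact_force: [5.3, 1.6, -6.4]
opening: 0.314
```

>>> arm_command:
  motion:
    - {"offset":[0,0,-0.1],"yaw":0,"gripper":1}
    - {"offset":[0,0,0],"yaw":0,"gripper":1}

```text
time_s: 18.08
eef_pos: [0.512, 0.0515, 0.2141]
orientation: [0.648, 0.762, 0.001, 0.0]
contact_force: [12.2, 0.2, -18.2]
opening: 0.312
```

Carriage is at its upper stop: 18 N, TCP z 0.2141, which I take as 0.085. Release it and go behind the insert.

>>> arm_command:
  motion:
    - {"offset":[0,0,0.1],"yaw":0,"gripper":1}
    - {"offset":[0,0,0],"yaw":0,"gripper":-0.4}
    - {"offset":[0,0,0],"yaw":0,"gripper":-0.4}
    - {"offset":[0,0,0],"yaw":0,"gripper":-0.4}
    - {"offset":[0,0,-1],"yaw":0,"gripper":-0.4}
    - {"offset":[0,0,-1],"yaw":0,"gripper":-0.4}
    - {"offset":[-0.3,0,-0.6],"yaw":0,"gripper":-0.4}
    - {"offset":[-1,0,0],"yaw":0,"gripper":-0.4}

```text
time_s: 19.08
eef_pos: [0.516, 0.0258, 0.268]
orientation: [0.647, 0.762, 0.001, 0.001]
contact_force: [0.5, 0.0, -0.3]
opening: 0.701
```

>>> arm_command:
  motion:
    - {"offset":[-1,0,0],"yaw":0,"gripper":0.3}
    - {"offset":[-1,0,0],"yaw":0,"gripper":0.3}
    - {"offset":[-1,0,0],"yaw":0,"gripper":0.3}
    - {"offset":[-1,0,0],"yaw":0,"gripper":0.3}
    - {"offset":[-1,0,0.3],"yaw":0,"gripper":0.3}
    - {"offset":[-1,0,0.5],"yaw":0,"gripper":0.3}
    - {"offset":[-1,0,0.5],"yaw":0,"gripper":0.3}
    - {"offset":[-1,0,0.5],"yaw":0,"gripper":0.3}

```text
time_s: 20.08
eef_pos: [0.541, -0.1334, 0.2294]
orientation: [0.648, 0.762, -0.0, -0.0]
contact_force: [1.4, -0.8, 0.1]
opening: 0.353
```

>>> arm_command:
  motion:
    - {"offset":[-1,0,0.5],"yaw":0,"gripper":0.3}
    - {"offset":[-1,0,0.5],"yaw":0,"gripper":0.3}
    - {"offset":[-1,0,0.5],"yaw":0,"gripper":0.3}
    - {"offset":[-1,0,0.7],"yaw":0,"gripper":0.3}
    - {"offset":[-0.5,0,1],"yaw":0,"gripper":0.3}
    - {"offset":[0,0,1],"yaw":0,"gripper":0.3}
    - {"offset":[0,0,1],"yaw":0,"gripper":0.3}
    - {"offset":[0,0,0],"yaw":0,"gripper":0.3}

```text
time_s: 21.08
eef_pos: [0.5539, -0.2194, 0.1236]
orientation: [0.648, 0.762, -0.0, -0.002]
contact_force: [0.1, 0.5, 0.4]
opening: 0.351
```

```bash
python3 - <<'E'
from h import *
s=monitor.get_state();p=s["eef_pos"];print(s["time_s"],p,yawA(s),s["opening"])
B=np.array([.5113,.053]);A=1.732;d=p[:2]-B
print("along",d@[np.cos(A),np.sin(A)],"across",d@[np.sin(A),-np.cos(A)])
c=viewer.read_camera("top");P=cloud(c)
for cam in["top"]:
  for d in nets.regions_of(cam,"insert_mid")[:3]:print(d["score"],np.median(P[d["pixels"]],0))
  for d in nets.regions_of(cam,"knob_top")[:1]:
    Q=P[d["pixels"]];Q=Q[Q[:,2]<1];zt=np.percentile(Q[:,2],90);Q=Q[Q[:,2]>zt-.004];print("knob",Q.mean(0),zt)
E
```

```text
21.075 [ 0.55387676 -0.21944949  0.12364416] 1.7325278592940312 0.3507180712955464
along -0.2757509669503298 across -0.001705144136284864
0.88 [ 0.55508512 -0.15259451  0.03192958]
0.76 [ 0.32871066 -0.62510891  0.01689774]
0.64 [ 0.57917913 -0.37849327  0.00922208]
knob [0.51349074 0.04936979 0.23085406] 0.22548135947160144
```

>>> arm_command:
  motion:
    - {"offset":[0,0.08,1],"yaw":0,"gripper":0.3}
    - {"offset":[0,0,1],"yaw":0,"gripper":0.3}
    - {"offset":[0,0,1],"yaw":0,"gripper":0.3}
    - {"offset":[0,0,0.8],"yaw":0,"gripper":0.3}
    - {"offset":[0,0,0.45],"yaw":0,"gripper":0.3}
    - {"offset":[0,0,0],"yaw":0,"gripper":0.3}

```text
time_s: 21.98
eef_pos: [0.5566, -0.2205, 0.0406]
orientation: [0.648, 0.762, -0.0, -0.001]
contact_force: [0.1, -0.2, 0.2]
opening: 0.349
```

>>> arm_command:
  motion:
    - {"offset":[0.4,0,0],"yaw":0,"gripper":0.3}
    - {"offset":[0.4,0,0],"yaw":0,"gripper":0.3}
    - {"offset":[0.4,0,0],"yaw":0,"gripper":0.3}
    - {"offset":[0.4,0,0],"yaw":0,"gripper":0.3}
    - {"offset":[0.4,0,0],"yaw":0,"gripper":0.3}
    - {"offset":[0.5,0,0],"yaw":0,"gripper":0.3}
    - {"offset":[0.5,0,0],"yaw":0,"gripper":0.3}
    - {"offset":[0.5,0,0],"yaw":0,"gripper":0.3}

```text
time_s: 22.98
eef_pos: [0.5461, -0.1513, 0.0419]
orientation: [0.648, 0.762, 0.0, 0.0]
contact_force: [1.2, -3.7, 2.8]
opening: 0.354
```

```bash
cat > st.py <<'E'
from h import *
s=monitor.get_state();p=s["eef_pos"];A=1.732;d=p[:2]-np.array([.5113,.053])
print(s["time_s"],p,"along",d@[np.cos(A),np.sin(A)],"across",d@[np.sin(A),-np.cos(A)],"F",s["contact_force"],"M",s["moment"])
E
python3 st.py;python3 - <<'E'
from h import *
c=viewer.read_camera("wrist");save("g",c["frame"])
E
```

```text
22.975 [ 0.54608672 -0.15129256  0.04193775] along -0.20722736152088814 across 0.001545443284759175 F [ 1.15221061 -3.65861888  2.84171241] M [-0.71816239 -0.22804169  0.03603003]
```

View pics/g.png

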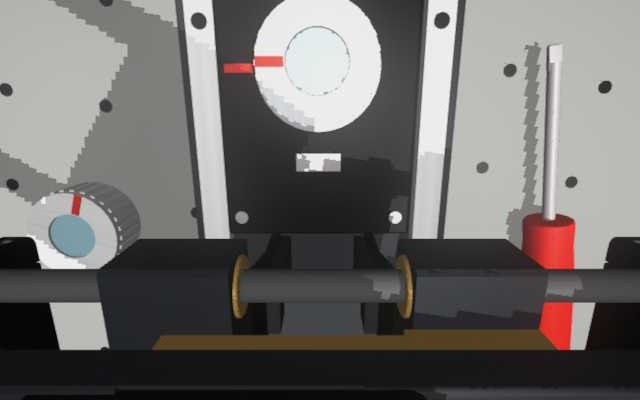

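Fingers are behind the tail edge (row 235) and the lid mark is still in line with the insert mark at (238,68)/(268,62). The tip rides slightly high, so I'll lower it 3 mm and go on pushing.

>>> arm_command:
  motion:
    - {"offset":[-0.15,0,0.1],"yaw":0,"gripper":0.3}
    - {"offset":[0,0,0.1],"yaw":0,"gripper":0.3}
    - {"offset":[0.15,-0.05,0],"yaw":0,"gripper":0.3}
    - {"offset":[0.3,0,0],"yaw":0,"gripper":0.3}

```text
time_s: 23.52
eef_pos: [0.5436, -0.1461, 0.0372]
orientation: [0.648, 0.762, -0.0, -0.0]
contact_force: [0.2, -1.5, -0.3]
opening: 0.348
```

```bash
python3 st.py;python3 - <<'E'
from h import *
c=viewer.read_camera("wrist");P=cloud(c)
for d in nets.regions_of("wrist","lid_top")[:1]:
    Q=P[d["pixels"]];Q=Q[Q[:,2]<1];zt=np.percentile(Q[:,2],90);Q=Q[Q[:,2]>zt-.003]
    L=np.array(cv2.minEnclosingCircle(Q[:,:2].astype(np.float32))[0]);A=1.732
    print("lid",d["score"],L,zt,(L-[.5113,.053])@[np.cos(A),np.sin(A)])
E
```

```text
23.525 [ 0.54358964 -0.14609796  0.03720453] along -0.20169930739340078 across -8.549842964469118e-05 F [ 0.17846757 -1.46971341 -0.32019026] M [-0.35805976 -0.18693031 -0.00339569]
lid 0.71 [ 0.52944559 -0.06100575] 0.05747122439391095 -0.1154401282059325
```

>>> arm_command:
  motion:
    - {"offset":[0.4,0,0],"yaw":0,"gripper":0.3}
    - {"offset":[0.4,0,0],"yaw":0,"gripper":0.3}
    - {"offset":[0.4,0,0],"yaw":0,"gripper":0.3}
    - {"offset":[0.4,0,0],"yaw":0,"gripper":0.3}
    - {"offset":[0.4,0,0],"yaw":0,"gripper":0.3}
    - {"offset":[0.4,0,0],"yaw":0,"gripper":0.3}
    - {"offset":[0.4,0,0],"yaw":0,"gripper":0.3}
    - {"offset":[0.4,0,0],"yaw":0,"gripper":0.3}

```text
time_s: 24.62
eef_pos: [0.5337, -0.0823, 0.0377]
orientation: [0.648, 0.762, 0.0, 0.0]
contact_force: [-0.1, -3.1, 0.5]
opening: 0.346
```

```bash
python3 st.py
```

```text
24.625 [ 0.53365251 -0.08225582  0.037654  ] along -0.13708991959402206 across 0.0003532803402009066 F [-0.06524895 -3.13412466  0.46460111] M [-0.48826598 -0.18079123 -0.01056717]
```

>>> arm_command:
  motion:
    - {"offset":[0.4,0,0],"yaw":0,"gripper":0.3}
    - {"offset":[0.4,0,0],"yaw":0,"gripper":0.3}
    - {"offset":[0.4,0,0],"yaw":0,"gripper":0.3}
    - {"offset":[0.4,0,0],"yaw":0,"gripper":0.3}
    - {"offset":[0.3,0,0],"yaw":0,"gripper":0.3}
    - {"offset":[0.2,0,0],"yaw":0,"gripper":0.3}

```text
time_s: 25.38
eef_pos: [0.5269, -0.0409, 0.0376]
orientation: [0.648, 0.762, -0.0, 0.0]
contact_force: [-0.2, -3.5, 1.7]
opening: 0.352
```

```bash
python3 st.py
```

```text
25.375 [ 0.52692163 -0.04092543  0.03762434] along -0.09521503741473224 across 0.00034346457931822005 F [-0.19593079 -3.50885184  1.73600286] M [-0.61833427 -0.13587214 -0.01822426]
```

Expected end is about 9 mm further on. Approach the stop in small steps.

>>> arm_command:
  motion:
    - {"offset":[0.15,0,0],"yaw":0,"gripper":0.3}
    - {"offset":[0.15,0,0],"yaw":0,"gripper":0.3}
    - {"offset":[0.1,0,0],"yaw":0,"gripper":0.3}

```text
time_s: 25.75
eef_pos: [0.5257, -0.0333, 0.0376]
orientation: [0.648, 0.762, 0.0, 0.0]
contact_force: [-0.1, -4.2, 2.1]
opening: 0.348
```

>>> arm_command:
  motion:
    - {"offset":[0.1,0,0],"yaw":0,"gripper":0.3}
    - {"offset":[0,0,0],"yaw":0,"gripper":0.3}

```text
time_s: 26.0
eef_pos: [0.5255, -0.0318, 0.0376]
orientation: [0.648, 0.762, -0.0, 0.0]
contact_force: [0.6, -4.5, 1.5]
opening: 0.35
```

```bash
python3 st.py
```

```text
26.0 [ 0.52550307 -0.03184316  0.03762788] along -0.08602283278940491 across 0.0004010535339705624 F [ 0.62755937 -4.5016524   1.49506971] M [-0.99819047 -0.22421573  0.00723593]
```

>>> arm_command:
  motion:
    - {"offset":[0.1,0,0],"yaw":0,"gripper":0.3}
    - {"offset":[0,0,0],"yaw":0,"gripper":0.3}

```text
time_s: 26.25
eef_pos: [0.5257, -0.0316, 0.0377]
orientation: [0.648, 0.762, -0.001, 0.002]
contact_force: [2.7, -11.4, -1.4]
opening: 0.351
```

>>> arm_command:
  motion:
    - {"offset":[0.1,0,0],"yaw":0,"gripper":0.3}
    - {"offset":[0,0,0],"yaw":0,"gripper":0.3}

```text
time_s: 26.5
eef_pos: [0.5257, -0.0313, 0.0379]
orientation: [0.648, 0.762, -0.002, 0.003]
contact_force: [2.8, -18.8, -2.8]
opening: 0.345
```

```bash
python3 st.py
```

```text
26.5 [ 0.52572605 -0.03132656  0.03790607] along -0.08554871877054097 across 0.0007040657641780718 F [  2.77441212 -18.80443917  -2.78756174] M [-3.4580249  -0.51376557  0.04416446]
```

Firm contact at the stop (19 N). Back off, rise and check.

>>> arm_command:
  motion:
    - {"offset":[-0.6,0,0],"yaw":0,"gripper":0.3}
    - {"offset":[-1,0,0],"yaw":0,"gripper":0.3}
    - {"offset":[-0.4,0,-1],"yaw":0,"gripper":0.3}
    - {"offset":[0,0,-1],"yaw":0,"gripper":0.3}
    - {"offset":[0,0,-1],"yaw":0,"gripper":-0.4}
    - {"offset":[0,0,-1],"yaw":0,"gripper":-0.4}
    - {"offset":[0,0,-1],"yaw":0,"gripper":-0.4}
    - {"offset":[0,0,-1],"yaw":0,"gripper":-0.4}

```text
time_s: 27.5
eef_pos: [0.5308, -0.0671, 0.1578]
orientation: [0.648, 0.762, 0.0, -0.001]
contact_force: [-0.2, -0.4, -0.1]
opening: 0.67
```

>>> arm_command:
  motion:
    - {"offset":[0,0,-1],"yaw":0,"gripper":-0.4}
    - {"offset":[0,0,-1],"yaw":0,"gripper":-0.4}
    - {"offset":[0,0,-1],"yaw":0,"gripper":-0.4}
    - {"offset":[0,0,-1],"yaw":0,"gripper":-0.4}
    - {"offset":[0,0,-1],"yaw":0,"gripper":-0.4}
    - {"offset":[0,0,-0.3],"yaw":0,"gripper":-0.4}
    - {"offset":[0,0,0],"yaw":0,"gripper":-0.4}

```text
time_s: 28.38
eef_pos: [0.5311, -0.0671, 0.2633]
orientation: [0.648, 0.762, 0.0, -0.0]
contact_force: [0.3, -0.1, -0.3]
opening: 0.7
```

```bash
python3 st.py;python3 - <<'E'
from h import *
c=viewer.read_camera("wrist");P=cloud(c);save("i",c["frame"]);A=1.732;B=np.array([.5113,.053]);Y=np.array([np.cos(A),np.sin(A)]);X=np.array([Y[1],-Y[0]])
for d in nets.regions_of("wrist","knob_top")[:1]:
    Q=P[d["pixels"]];Q=Q[Q[:,2]<1];zt=np.percentile(Q[:,2],90);Q=Q[Q[:,2]>zt-.003]
    L=np.array(cv2.minEnclosingCircle(Q[:,:2].astype(np.float32))[0]);print("knob",d["score"],L,zt,(L-B)@Y,(L-B)@X)
g=c["frame"].max(2);D=P[...,:2]-B;a=D@Y;b=D@X
m=(abs(P[...,2]-.031)<.0035)&(abs(b)<.04)&(a<-.03)&(a>-.12)
print("tail",np.percentile(a[m],[0.5,1,2]),m.sum())
E
```

```text
28.375 [ 0.53105871 -0.06707543  0.26328971] along -0.12169002337942611 across 0.00022966258698951456 F [ 0.34293253 -0.05619694 -0.2990416 ] M [-0.04206479 -0.10731786 -0.06309998]
knob 0.74 [0.5121901  0.04787715] 0.23147715430712446 -0.005199300713390633 5.63126478219637e-05
tail [-0.07412397 -0.07408801 -0.07399787] 3479
```

View pics/i.png

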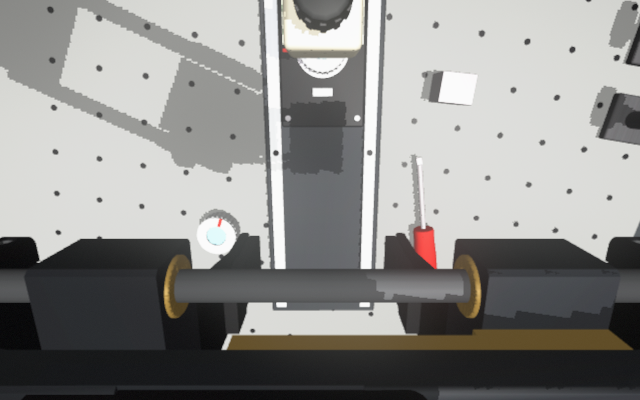

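Insert tail edge (row 125) is at -74 mm and the knob is up at 0.231 m. Now I re-grasp the knob.

>>> arm_command:
  motion:
    - {"offset":[1,0,0],"yaw":0,"gripper":-0.6}
    - {"offset":[1,0,0],"yaw":0,"gripper":-0.6}
    - {"offset":[1,0,0],"yaw":0,"gripper":-0.6}
    - {"offset":[1,0,0],"yaw":0,"gripper":-0.6}
    - {"offset":[1,0,0],"yaw":0,"gripper":-0.6}
    - {"offset":[0.7,0,0],"yaw":0,"gripper":-0.6}
    - {"offset":[0.3,0,0.2],"yaw":0,"gripper":-0.6}
    - {"offset":[0,0,0.7],"yaw":0,"gripper":-0.6}

```text
time_s: 29.48
eef_pos: [0.5124, 0.0518, 0.2457]
orientation: [0.648, 0.762, 0.0, 0.001]
contact_force: [-0.0, -0.9, 0.1]
opening: 0.799
```

>>> arm_command:
  motion:
    - {"offset":[0,0,0.7],"yaw":0,"gripper":-0.6}
    - {"offset":[0,0,0.6],"yaw":0,"gripper":-0.4}
    - {"offset":[0,0,0.26],"yaw":0,"gripper":0}
    - {"offset":[0,0,0],"yaw":0,"gripper":0.3}
    - {"offset":[0,0,0],"yaw":0,"gripper":0.3}
    - {"offset":[0,0,0],"yaw":0,"gripper":1}
    - {"offset":[0,0,0],"yaw":0,"gripper":1}
    - {"offset":[0,0,0],"yaw":0,"gripper":1}

```text
time_s: 30.48
eef_pos: [0.5122, 0.0515, 0.2149]
orientation: [0.648, 0.762, 0.0, 0.0]
contact_force: [-0.8, -1.5, 3.4]
opening: 0.317
```

```bash
python3 st.py
```

```text
30.475 [0.51215406 0.05150174 0.21494154] along -0.0016159140145002703 across 0.0006025041058085722 F [-0.84539048 -1.47617029  3.40914119] M [-0.05819523 -0.04566958 -0.02795251]
```

>>> arm_command:
  motion:
    - {"offset":[0,0,-0.1],"yaw":0,"gripper":1}
    - {"offset":[0,0,0],"yaw":0,"gripper":1}

```text
time_s: 30.72
eef_pos: [0.5121, 0.0515, 0.215]
orientation: [0.648, 0.762, 0.0, 0.0]
contact_force: [6.2, -0.1, -9.2]
opening: 0.312
```

>>> arm_command:
  motion:
    - {"offset":[0,0,-0.1],"yaw":0,"gripper":1}
    - {"offset":[0,0,0],"yaw":0,"gripper":1}

```text
time_s: 30.98
eef_pos: [0.5121, 0.0515, 0.2151]
orientation: [0.648, 0.762, 0.0, -0.0]
contact_force: [11.1, -0.5, -18.7]
opening: 0.318
```

Upper stop confirmed: TCP 0.2151 equals 0.085. The target TCP is therefore about 0.161 (carriage 0.031).

>>> arm_command:
  motion:
    - {"offset":[0,0,0.4],"yaw":0,"gripper":1}
    - {"offset":[0,0,0.5],"yaw":0,"gripper":1}
    - {"offset":[0,0,0.5],"yaw":0,"gripper":1}
    - {"offset":[0,0,0.5],"yaw":0,"gripper":1}
    - {"offset":[0,0,0.3],"yaw":0,"gripper":1}
    - {"offset":[0,0,0.2],"yaw":0,"gripper":1}
    - {"offset":[0,0,0],"yaw":0,"gripper":1}

```text
time_s: 31.85
eef_pos: [0.5122, 0.0515, 0.1713]
orientation: [0.648, 0.762, 0.0, 0.0]
contact_force: [-1.2, -0.6, 4.7]
opening: 0.312
```

>>> arm_command:
  motion:
    - {"offset":[0,0,0.1],"yaw":0,"gripper":1}
    - {"offset":[0,0,0],"yaw":0,"gripper":1}

```text
time_s: 32.1
eef_pos: [0.5121, 0.0515, 0.1695]
orientation: [0.648, 0.762, 0.0, 0.0]
contact_force: [-1.5, -0.6, 6.3]
opening: 0.315
```

>>> arm_command:
  motion:
    - {"offset":[0,0,0.1],"yaw":0,"gripper":1}
    - {"offset":[0,0,0],"yaw":0,"gripper":1}

```text
time_s: 32.35
eef_pos: [0.5121, 0.0515, 0.1675]
orientation: [0.648, 0.762, 0.0, 0.0]
contact_force: [-1.8, -0.5, 5.9]
opening: 0.311
```

```bash
python3 st.py
```

```text
32.35 [0.5121419  0.05152379 0.1674641 ] along -0.0015922036840139537 across 0.0005940463485474216 F [-1.77543379 -0.49919448  5.92771002] M [-0.0042223   0.25065593 -0.00814759]
```

>>> arm_command:
  motion:
    - {"offset":[0,0,0.1],"yaw":0,"gripper":1}
    - {"offset":[0,0,0],"yaw":0,"gripper":1}

```text
time_s: 32.6
eef_pos: [0.5122, 0.0515, 0.1656]
orientation: [0.648, 0.762, 0.0, 0.0]
contact_force: [-2.1, -0.9, 6.8]
opening: 0.313
```

>>> arm_command:
  motion:
    - {"offset":[0,0,0.1],"yaw":0,"gripper":1}
    - {"offset":[0,0,0],"yaw":0,"gripper":1}

```text
time_s: 32.85
eef_pos: [0.5122, 0.0515, 0.1638]
orientation: [0.648, 0.762, 0.0, 0.0]
contact_force: [-2.8, -0.7, 8.4]
opening: 0.312
```

>>> arm_command:
  motion:
    - {"offset":[0,0,0.1],"yaw":0,"gripper":1}
    - {"offset":[0,0,0],"yaw":0,"gripper":1}

```text
time_s: 33.1
eef_pos: [0.5122, 0.0515, 0.1619]
orientation: [0.648, 0.762, 0.0, 0.0]
contact_force: [-3.8, 0.0, 10.0]
opening: 0.311
```

>>> arm_command:
  motion:
    - {"offset":[0,0,0.04],"yaw":0,"gripper":1}
    - {"offset":[0,0,0],"yaw":0,"gripper":1}

```text
time_s: 33.35
eef_pos: [0.5122, 0.0515, 0.1613]
orientation: [0.648, 0.762, 0.0, 0.0]
contact_force: [-5.5, -1.5, 11.0]
opening: 0.308
```

>>> arm_command:
  motion:
    - {"offset":[0,0,0],"yaw":0,"gripper":0.1}
    - {"offset":[0,0,0],"yaw":0,"gripper":-0.4}
    - {"offset":[0,0,0],"yaw":0,"gripper":-0.4}
    - {"offset":[0,0,0],"yaw":0,"gripper":-0.4}
    - {"offset":[0,0,-0.7],"yaw":0,"gripper":-0.4}
    - {"offset":[0,0,-1],"yaw":0,"gripper":-0.4}
    - {"offset":[0,0,-1],"yaw":0,"gripper":-0.4}
    - {"offset":[0,0,-1],"yaw":0,"gripper":-0.4}

```text
time_s: 34.35
eef_pos: [0.5121, 0.0515, 0.2353]
orientation: [0.648, 0.762, 0.0, 0.0]
contact_force: [-0.3, 0.3, 0.3]
opening: 0.699
```

>>> arm_command:
  motion:
    - {"offset":[-1,0,-0.8],"yaw":0,"gripper":-0.4}
    - {"offset":[-1,0,-0.5],"yaw":0,"gripper":-0.4}
    - {"offset":[-1,0,0],"yaw":0,"gripper":-0.4}
    - {"offset":[-1,0,0],"yaw":0,"gripper":-0.4}
    - {"offset":[-1,0,0],"yaw":0,"gripper":-0.4}
    - {"offset":[-1,0,0],"yaw":0,"gripper":-0.4}
    - {"offset":[0,0,0],"yaw":0,"gripper":-0.4}

```text
time_s: 35.22
eef_pos: [0.5311, -0.0684, 0.2592]
orientation: [0.649, 0.761, -0.0, -0.0]
contact_force: [0.4, 0.4, 0.6]
opening: 0.697
```

```bash
python3 st.py;python3 - <<'E'
from h import *
c=viewer.read_camera("wrist");P=cloud(c)
A=1.732;B=np.array([.5113,.053]);Y=np.array([np.cos(A),np.sin(A)]);X=np.array([Y[1],-Y[0]]);D=P[...,:2]-B;a=D@Y;b=D@X
for d in nets.regions_of("wrist","knob_top")[:1]:
    Q=P[d["pixels"]];Q=Q[Q[:,2]<1];print("knob z",np.percentile(Q[:,2],[50,80,90,95]),d["score"])
m=(np.hypot(a,b)<.012)&(P[...,2]>.15);print("knobtop",np.median(P[m][:,2]),m.sum())
m=(abs(abs(b)-.048)<.002)&(a>-.2)&(a<.05)&(abs(P[...,2]-.027)<.006);print("rail",np.median(P[m][:,2]))
m=(abs(P[...,2]-.031)<.0035)&(abs(b)<.04)&(a<-.03)&(a>-.12);print("tail",np.percentile(a[m],1),np.median(P[m][:,2]))
s=viewer.read_camera("scene")["frame"];save("k",np.hstack([cv2.resize(s[175:300,330:480],None,fx=4,fy=4,interpolation=cv2.INTER_CUBIC)]))
E
```

```text
35.225 [ 0.53112233 -0.06843123  0.25915924] along -0.1230384571853679 across 7.484573264367189e-05 F [0.41103478 0.38829698 0.55156262] M [ 0.05461359 -0.12677864 -0.02595128]
knob z [0.13778513 0.1779263  0.17847895 0.17886293] 0.91
knobtop 0.17818484601799509 1197
rail 0.027819225279938076
tail -0.07419726223149332 0.030839365908617328
```

View pics/k.png

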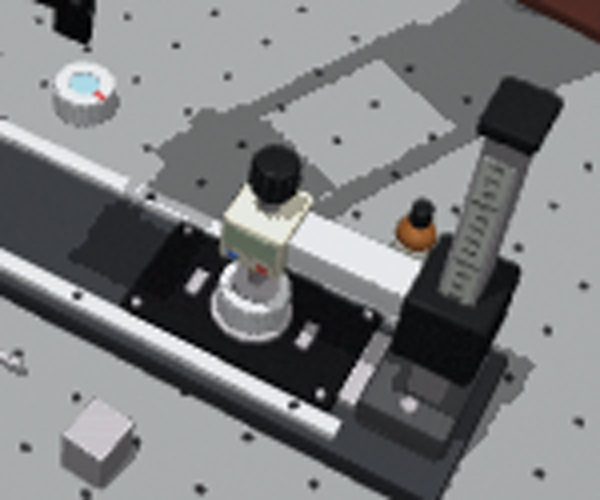

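```bash
python3 -c "
from h import *
print(workorder.hand_in(),monitor.get_state()['time_s'])"
```

```text
the job is handed in; nothing more can be done
the job is handed in; nothing more can be done
```

The chamber is on the height gauge with its lid screwed home, and the foot is resting on the lid with its spring about half-way in. I handed the job in with the gripper clear of everything, at about 35 s of the 64 s allowed.

1. **Lid:** I turned it about 1.05 rad clockwise until the torque rose sharply to 0.93 N m. The two red marks agreed to about 0.03 rad.
2. **Gauge up:** I pinched the knob and lifted the carriage to its upper stop, which served as the 85 mm reference.
3. **Insert:** I pushed its tail along the rails until the force rose from about 4 N to 19 N at the stop. The camera puts the tail edge 74 mm from the foot's centre line, against the expected 75 mm.
4. **Gauge down:** I lowered the carriage by the knob, and the force began to rise about where the lid top was expected.

**Last checks:**
- **Carriage reading:** by arm position it is about 31.2 mm, and the camera view of the knob after release gives 31.4 mm. With the lid top at its given 36 mm, the spring is pressed in about 4.6 to 4.8 mm.
- **Collar gap:** it was too small in the picture to read directly, so the half-way setting rests on those figures.
- **Other items:** I saw no sign of disturbance to the spare lid, block and bottle in the last picture, or to the screwdriver in an earlier one. I did not measure any of them, and did not look again at the objective or slide box.

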